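# Press a filter cassette down and slide it home under the drag spring

### The job

The pale grey filter cassette lies in the dark grey metal docking bay on a spring-loaded floor plate, standing too high to pass under the bare aluminium cross-bar. With your fingertips on the flat deck behind its cross rib, press the cassette down hard and, keeping it down, push it along the bay under the bar and the leaf drag spring until its nose is fully home against the end stop, then let go and move clear. Do not lift the cassette, and leave the bottle, the vial and the spanner where they stand.

Things in the scene. Friction and masses are not known exactly. Their poses are not given: they have to be found in the camera images.
- dock: Fixed dark grey metal docking bay, 240 x 90 mm, open on top. Origin: on the bench, on its centre line; +x is the way the cassette slides home, z up. Floor plate at z = 26 mm when up. Side rails (tops z = 38 mm, inner faces y = +-31.5 mm, 10 mm thick) guide the cassette. Rear lip at x = -116 to -124 mm, top z = 32 mm.
- bar (a point): Centre of the underside of the fixed aluminium cross-bar, at x = 51 mm, z = 35 mm in the bay's frame. The bar is 14 mm thick along x, 107 mm wide over its posts, top z = 53 mm. Behind it a 36 mm wide leaf drag spring slopes down to its tip at x = 84 mm, z = 27 mm. Axes as the bay's.
- end_stop (a point): Centre of the end stop's face that the nose meets, at x = 100 mm, z = 28 mm in the bay's frame; the stop's top is at z = 48 mm. Axes as the bay's.
- cassette: Loose pale grey plastic cassette, 126 (x) x 60 x 14 mm, 0.25 kg, in the bay, x along the bay's x. Origin: centre of underside. Nose x = +63 mm (leading 4 mm only 10 mm thick). Cross rib 10 mm high, x = -8 to -2 mm; flat finger deck behind it. At start the deck is 40 mm above the bench, 5 mm above the bar's underside, nose 8 to 30 mm short of the bar. Fully home: origin at bay x = 37 mm.
- press_spot (a point): Point on the cassette's finger deck (top face, four flat dark lines), on the centre line, 25 mm behind the rear face of the rib: where the fingertips press; 33 mm behind the cassette's origin. Fully home, the rib stays 9 mm short of the bar. Axes as the cassette's.
- lift_plate (a joint): Sink of the sprung floor plate under the cassette, m: 0 up, 0.012 bottomed; it stays level. The cassette clears the bar from 0.005; 0.0085 is a good depth for sliding. Hand's push: 4 N to start, 11 N at 0.0085, 14 N at 0.012. Friction asks for a further 5 to 12 N along the bay. Let go at home, the cassette rises against the bar, near 0.005.
- drag_spring (a joint): Upward swing of the leaf drag spring, rad: 0 hanging free, about 0.1 to 0.3 when it rests on the front of the cassette. It presses with some 3 to 6 N.
- reagent_bottle: Bystander: amber glass jar with a white cap, 52 mm across, 95 mm tall, standing near the bay. Origin: centre of its underside.
- vial: Bystander: small glass vial with a metal cap, 24 mm across, 45 mm tall, standing beside the bay. Origin: centre of its underside.
- spanner: Bystander: steel spanner, 150 mm long, lying beside the bay. Origin: its underside; x along it.
Mind the look-alikes: they are no part of the job. Of the things like the cassette, leave any that is pink or purple; of the rest the smaller one is meant.

How it is judged:
By the outcome, as a careful person would: the job done as asked, in the order asked, and still so for the second after the job is handed in, with the robot touching nothing.
It also fails if it takes over 35 s, if anything falls off the work surface, if the arm or the gripper's body presses on something with over 40 N, if the wrist force passes 120 N, or if a joint passes its speed limit or range.

### The arm

A 6-joint arm with a two-finger parallel gripper is mounted at the origin on the work surface. World frame = base frame: x ahead of the robot, y to its left, z up, the work surface at z = 0. Lengths are in m, angles in rad, forces in N, time in s.
With the tool pointing down it reaches from about 0.225 to 0.875 m from the base axis. Payload 3.4 kg.
Tool frame: the origin (TCP) lies at the very end of the fingers, on their centre line; the grasp point (between the pads) lies r.hold_point_z behind it (r.hold_point_z is the distance from the TCP to the grasp point, in m); z points along the fingers, y is the line along which they close (so a half turn about z gives the same grasp; the last joint's range is limited). The gripper opens to 85 mm and grips with 20 to 120 N. Pads are 22 mm wide; open, the fingers measure 114 mm over their backs; the gripper's body (76 mm by 85 mm) begins 54 mm behind the grasp point. The pads swing forward as they close: fully open they stand 13 mm farther back than shut.
Start: joints at [-1.297, 0.276, 1.505, -0, 1.361, -0.121], TCP at [0.221, -0.531, 0.231] pointing down, gripper open.
Joint ranges: [-2.89, 2.89], [-0.75, 2.08], [0.22, 2.7], [-1.18, 4.32], [0.11, 2.71], [-2.7, 2.7]. Speed limits (rad/s): [2.57, 2.57, 3.14, 3.14, 3.14, 3.14].

### API

Orientations are given as [roll, pitch, yaw] about the fixed x, y, z axes, in that order (R = Rz(yaw) Ry(pitch) Rx(roll)).
In Python, from bench import r gives the robot as it stands. The module is installed in compiled form; this text tells all that it offers. Calls block until the motion is done:
- r.movep(position, orientation): joint-space move of the TCP to a pose.
- r.servo_line(position, ori=None, max_speed=0.15): straight line of the TCP; ori=None keeps the orientation; max_speed is the mean speed in m/s.
- r.move_j(angles): joint-space move.
- r.set_gripper(opening, f_grip=None): finger opening in m; f_grip is the grip in N (None keeps the last); returns when the fingers have stopped.
- r.pause(seconds).
- r.solve_ik(position, orientation): joint angles nearest the present ones, or None.
- r.read_camera(name): name is "scene" or "top" or "wrist"; returns a dict with "img" (420x560x3 uint8, red, green, blue), "mtx" (3x3 intrinsics, pixels), "R" (3x3) and "t" (3): a world point X has camera coordinates R X + t; the wrist camera has in their place "T_tool_cam" (4x4, takes a point from camera to tool coordinates, whose origin is the TCP and whose axes are the flange's). Camera axes: x right, y down, z forward; pixel columns grow to the right and rows downward; lengths in m; the calibration is good to about 2 mm. A picture is of the moment at which its call begins: read the wrist's pose just before it. There is no depth.
A pose or a line that the arm cannot do raises r.Unreachable and nothing moves.
- r.job_done(): hands the job in; it is judged then, once.
Readings, each from a call of its own:
- r.read_time(): time.
- r.read_joints(): joint angles.
- r.read_dq(): joint speeds.
- r.read_tau(): joint torques, N m.
- r.read_ee_pos(): TCP position.
- r.read_orientation(): TCP orientation.
- r.read_wrist_force(): force on the tool from outside, world axes, zero at the start.
- r.read_torque(): the same for the moment, N m.
- r.read_opening(): finger opening in m.
- r.read_grip_force(): force on a finger pad.
Only numpy, scipy, OpenCV 4.12 (cv2) and the standard library are available. Lean on these libraries where they do the work, as an engineer would, in place of code of your own. Each camera call takes 0.05 s, during which the arm holds its last target. There are 200 camera calls.

## Working session

There is one attempt and no reset: what is moved stays moved. The work goes in short steps, each a Python script; the robot and the scene stay as the last script left them, time stands still between calls to the robot, and variables do not carry over. Pictures are saved under pics/ and viewed, at most 10 in all, crops included, and the job is handed in when it is done.

```bash
mkdir -p pics
python3 - <<'E'
from bench import r
import cv2,numpy as np,pickle
d={n:r.read_camera(n) for n in("scene","top")}
pickle.dump(d,open('cams.pkl','wb'))
for n in d:
    cv2.imwrite(f'pics/{n}0.png',cv2.cvtColor(d[n]['img'],cv2.COLOR_RGB2BGR)); print(n,d[n]['mtx'].tolist(),(-d[n]['R'].T@d[n]['t']).round(3),d[n]['R'].round(3).tolist())
print(r.read_time(),r.hold_point_z)
E
```

```text
scene [[449.28374113320564, 0.0, 280.55390447564577], [0.0, 449.28374113320564, 206.99740870329788], [0.0, 0.0, 1.0]] [ 0.934 -0.329  0.58 ] [[0.698, 0.716, 0.003], [0.501, -0.485, -0.716], [-0.512, 0.501, -0.698]]
top [[398.81015588432916, 0.0, 272.84634323570145], [0.0, 398.81015588432916, 212.67759567588766], [0.0, 0.0, 1.0]] [0.434 0.056 0.711] [[-0.057, -0.998, -0.001], [-0.973, 0.055, -0.224], [0.223, -0.012, -0.975]]
0.1 0.0187
```

View pics/top0.png

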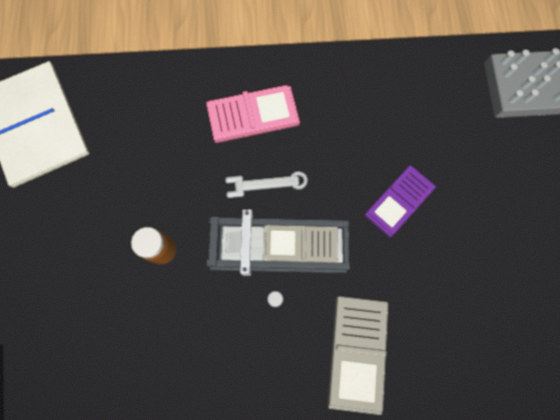

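View pics/scene0.png

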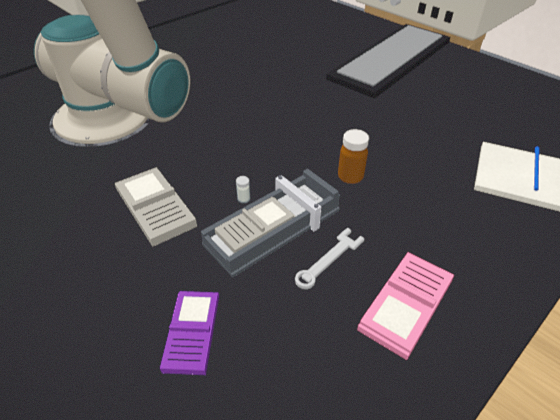

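Top view candidates: pink (252,113), purple (400,200), large grey loose one (358,355), and small grey in the bay (285,243). The last is the non-pink/purple smaller one and lies in the bay, so it is the one meant. An enlarged crop will confirm it.

Run:
```python
import cv2,numpy as np,pickle
d=pickle.load(open('cams.pkl','rb'))
a=cv2.resize(d['top']['img'][205:280,200:360],None,fx=5,fy=5,interpolation=cv2.INTER_CUBIC)
for i in range(0,160,20): cv2.line(a,(i*5,0),(i*5,8),(255,0,0),1); cv2.putText(a,str(200+i),(i*5,20),0,.4,(255,0,0))
for i in range(0,75,15): cv2.putText(a,str(205+i),(0,i*5+4),0,.4,(255,0,0))
cv2.imwrite('pics/crop1.png',cv2.cvtColor(a,6-2) if 0 else a[:,:,::-1])
b=cv2.resize(d['scene']['img'][160:280,190:350],None,fx=5,fy=5,interpolation=cv2.INTER_CUBIC)
for i in range(0,160,20): cv2.putText(b,str(190+i),(i*5,12),0,.4,(255,0,0))
for i in range(0,120,20): cv2.putText(b,str(160+i),(0,i*5+4),0,.4,(255,0,0))
cv2.imwrite('pics/crop2.png',b[:,:,::-1])
```

```text
(no output)
```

View pics/crop1.png

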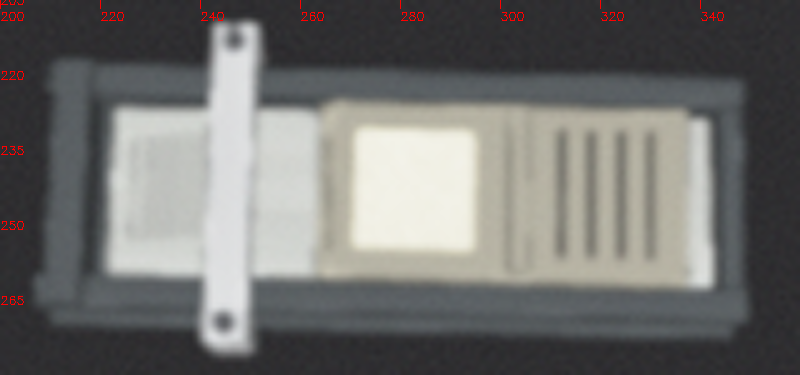

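View pics/crop2.png

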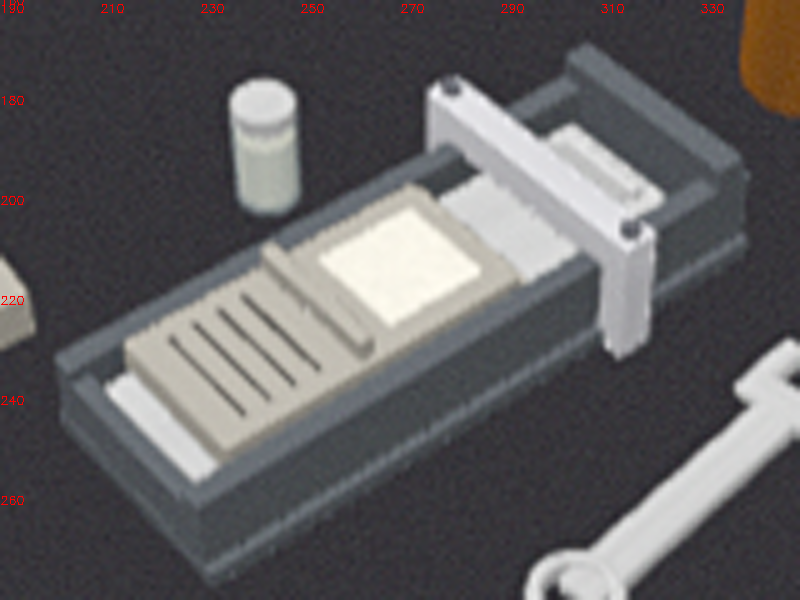

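The crops confirm it: a grey cassette with a white label, cross rib and four dark lines, short of the bar in the bay. Next I triangulate the bar screws, deck line ends and corners across both views.

```bash
cat > geo.py <<'E'
import numpy as np
def ray(c,p):
    d=c['R'].T@np.linalg.solve(c['mtx'],[*p,1.]); return -c['R'].T@c['t'],d/np.linalg.norm(d)
def plane(c,p,z):
    o,d=ray(c,p); return o+d*(z-o[2])/d[2]
def tri(c1,p1,c2,p2):
    o,d=ray(c1,p1);q,e=ray(c2,p2)
    s=np.linalg.lstsq(np.c_[d,-e],q-o,rcond=None)[0]
    a,b=o+s[0]*d,q+s[1]*e; return (a+b)/2,np.linalg.norm(a-b)
E
python3 - <<'E'
import pickle,numpy as np
from geo import *
d=pickle.load(open('cams.pkl','rb'));T,S=d['top'],d['scene']
for n,a,b,z in [('screw+x',(246.7,212.8),(316,206),.053),('screw-x',(244.7,269.2),(280,177.5),.053),
 ('rear line +x',(330,231),(238.5,243),.04),('rear line -x',(330.5,256.5),(224,228),.04),
 ('front line +x',(312,231),(253.5,234),.04),('front line -x',(312,256.5),(239,219),.04),
 ('rear cor +x',(336.8,227),(234,250.5),.04),('rear cor -x',(336.8,262),(215.5,229.5),.04),
 ('bay rear +x',(348,221.5),(228,258.5),.038),('bay rear -x',(349.3,263.5),(202,232),.038),
 ('stop far +x',(210.5,217),(338,193),.048),('stop far -x',(207.3,260.5),(307,169),.048)]:
    p,e=tri(T,a,S,b); print(n,(p*1e3).round(1),round(e*1e3,1),'top',(plane(T,a,z)*1e3)[:2].round(1),'scene',(plane(S,b,z)*1e3)[:2].round(1))
E
```

```text
screw+x [587.6  92.8  54.6] 1.3 top [587.5  92.4] scene [586.8  94.7]
screw-x [493.1 100.1  55.3] 1.5 top [492.8  99.6] scene [491.6 102.6]
rear line +x [550.5 -47.2  41.5] 0.8 top [550.5 -47.7] scene [549.7 -46.1]
rear line -x [507.8 -43.4  40.7] 2.9 top [507.  -44.7] scene [508.2 -42. ]
front line +x [552.3 -16.7  40.8] 0.5 top [552.3 -17. ] scene [551.9 -16. ]
front line -x [509.5 -12.4  40.9] 2.7 top [508.8 -13.6] scene [509.6 -10.8]
rear cor +x [556.6 -60.5  39.4] 1.1 top [556.8 -59.9] scene [556.7 -61.2]
rear cor -x [498.2 -53.8  37.5] 2.6 top [497.2 -54.4] scene [501.1 -54.1]
bay rear +x [564.7 -79.5  42.9] 0.2 top [565.7 -80.4] scene [561.2 -77.3]
bay rear -x [493.1 -74.7  43.3] 0.5 top [493.7 -75.5] scene [488.6 -72.4]
stop far +x [585.6 154.9  43.7] 0.7 top [584.8 154.5] scene [588.2 150.7]
stop far -x [509.1 158.8  51.6] 5.2 top [511.2 161.4] scene [504.9 159.7]
```

Bay yaw is about 85.6°, origin about (0.5364, 0.0457), and the cassette origin is at bay x ≈ -40 mm. Next: close the gripper, go above the press spot and find contact.

```bash
cat >> geo.py <<'E'
YAW=np.radians(85.6); u=np.array([np.cos(YAW),np.sin(YAW),0]); B=np.array([.5364,.0457,0])
def bay(x,z,y=0.): return B+x*u+y*np.array([-u[1],u[0],0])+[0,0,z]
def inbay(p):
    q=np.asarray(p)-B; return np.array([q@u,q@[-u[1],u[0],0],q[2]])
E
python3 - <<'E'
from bench import r
from geo import *
import cv2
def say(s): print(s,round(r.read_time(),2),(inbay(r.read_ee_pos())*1e3).round(1),np.round(r.read_wrist_force(),1))
r.set_gripper(0.0)
best=min((y for y in (YAW,YAW-np.pi)),key=lambda y:(lambda q:9 if q is None else np.abs(np.array(q)-r.read_joints()).max())(r.solve_ik(bay(-.0735,.2),[np.pi,0,y])))
ori=[np.pi,0,best]; print(best,r.read_opening())
r.movep(bay(-.0735,.15),ori); say('above')
r.servo_line(bay(-.0735,.05),max_speed=.1); say('low')
z=.044
while z>.036:
    r.servo_line(bay(-.0735,z),max_speed=.05); say('z%.4f'%z)
    if r.read_wrist_force()[2]>2.5: break
    z-=.001
im=r.read_camera('scene')['img'][140:290,160:360]
cv2.imwrite('pics/contact.png',cv2.resize(im,None,fx=4,fy=4)[:,:,::-1])
E
```

```text
1.494001839707146 0.00016567658946500897
above 3.01 [-74.4  -0.3 150.1] [0.1 0.2 0.2]
low 4.16 [-73.6  -0.5  50.5] [-0.  -0.4 -0.2]
z0.0440 4.42 [-73.5   0.2  43.9] [0.4 0.7 0. ]
z0.0430 4.67 [-73.5  -0.   43. ] [ 0.3 -0.5 -0.5]
z0.0420 4.92 [-73.5   0.   42. ] [ 1.2 -0.2 -0. ]
z0.0410 5.17 [-73.5   0.1  40.9] [ 1.  -0.   0.2]
z0.0400 5.42 [-73.5  -0.2  40.1] [-0.7  0.1  0.3]
z0.0390 5.67 [-73.5  -0.2  39.4] [-0.6  0.1  5.1]
```

View pics/contact.png

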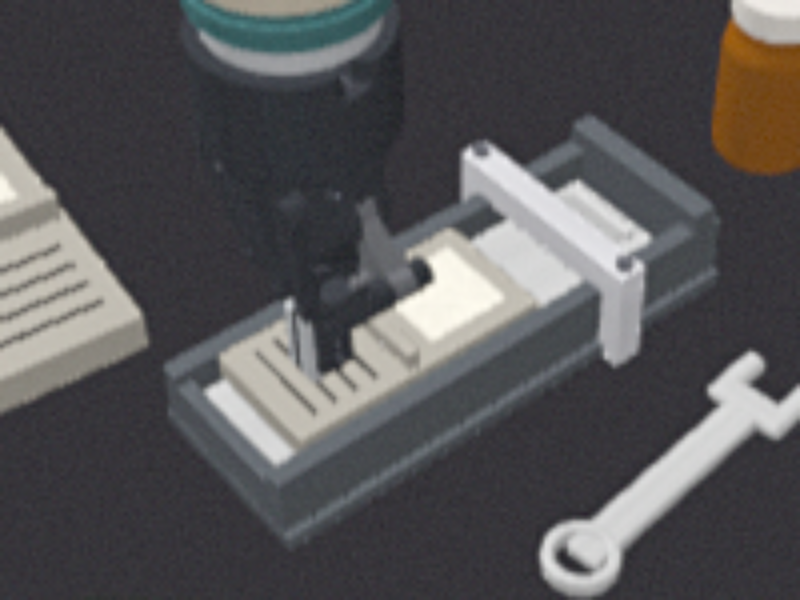

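Fingertips are on the deck centreline behind the rib, with contact at z ≈ 39.7 mm. Next I press and slide, watching the force.

```bash
cat > say.py <<'E'
from bench import r
from geo import *
def F(): 
    f=np.mean([r.read_wrist_force() for _ in range(3)],0); return np.array([f@u,f@[-u[1],u[0],0],f[2]])
def say(s): print(s,round(r.read_time(),2),(inbay(r.read_ee_pos())*1e3).round(1),F().round(1),flush=True)
E
python3 - <<'E'
from say import *
import cv2
r.servo_line(bay(-.0735,.030),max_speed=.03); say('pressed')
x=-.0735
while x<-.045:
    x+=.007; r.servo_line(bay(x,.030),max_speed=.03); say('x%.4f'%x)
    if abs(F()[0])>22: break
a=r.read_camera('scene')['img'][140:290,160:360]; b=r.read_camera('top')['img'][205:280,200:360]
im=np.vstack([cv2.resize(a,(500,375)),cv2.resize(b,(500,225))])
cv2.imwrite('pics/mid.png',im[:,:,::-1])
E
```

```text
pressed 6.17 [-73.6  -0.3  31.1] [-0.3  2.9 12.4]
x-0.0665 6.56 [-68.5  -1.4  31.5] [-5.   1.8 11.5]
x-0.0595 6.94 [-61.7  -2.2  31.7] [-7.1  0.2 12.5]
x-0.0525 7.33 [-54.7  -2.3  31.7] [-6.6  0.4 11.5]
x-0.0455 7.71 [-47.7  -2.3  31.7] [-6.8  0.  12.1]
x-0.0385 8.09 [-40.7  -2.4  31.8] [-6.  -0.7 11.6]
```

View pics/mid.png

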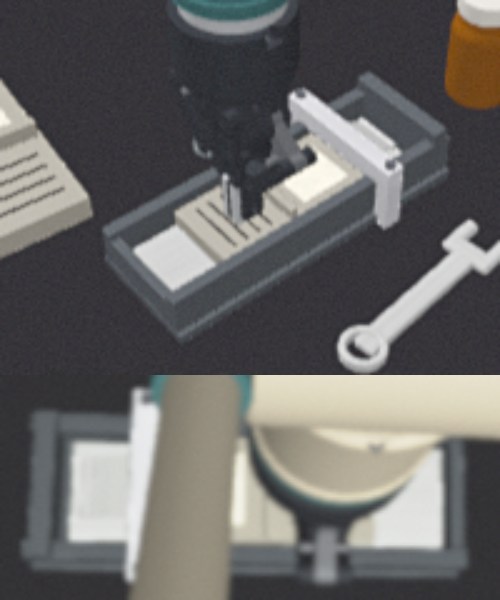

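The cassette travels with the fingertips (same deck lines under them) and its nose is under the bar. Continue to the stop.

Run:
```python
from say import *
import cv2
x=-.0385;z=.0295
while x<.015:
    x+=.007 if x<-.006 else .002; r.servo_line(bay(x,z),max_speed=.03); say('x%.4f'%x)
    if F()[0]<-15: break
a=r.read_camera('scene')['img'][140:290,160:360]
cv2.imwrite('pics/home.png',cv2.resize(a,None,fx=4,fy=4,interpolation=2)[:,:,::-1])
```

```text
x-0.0315 8.57 [-33.7  -2.4  31.3] [-6.9  0.4 11.8]
x-0.0245 8.96 [-26.7  -2.4  31.3] [-7.1  0.6 11.2]
x-0.0175 9.34 [-19.7  -2.4  31.3] [-6.7  0.2 11.3]
x-0.0105 9.72 [-12.6  -2.4  31.3] [-6.3  0.2 11.6]
x-0.0035 10.11 [-5.5 -2.3 31.2] [-6.6  0.3 11.4]
x-0.0015 10.36 [-3.7 -2.4 31.2] [-7.  -0.8 12.5]
x0.0005 10.61 [-1.8 -2.3 31.2] [-7.3 -0.6 11.1]
x0.0025 10.86 [ 0.2 -2.3 31.2] [-7.3  0.2 11.7]
x0.0045 11.11 [ 1.7 -2.2 31. ] [-9.4 -0.2 10.8]
x0.0065 11.36 [ 3.4 -2.2 31. ] [-9.6 -0.2 10.9]
x0.0085 11.61 [ 4.8 -2.2 31. ] [-11.7  -0.4  10.5]
x0.0105 11.86 [ 7.1 -2.1 30.9] [-10.1  -0.9   9.5]
x0.0125 12.11 [ 9.4 -2.  30.8] [-10.6   0.2   9.3]
x0.0145 12.36 [11.4 -1.9 30.8] [-11.   -0.6  10. ]
x0.0165 12.61 [13.5 -1.9 30.8] [-9.6 -0.6  8.8]
```

View pics/home.png

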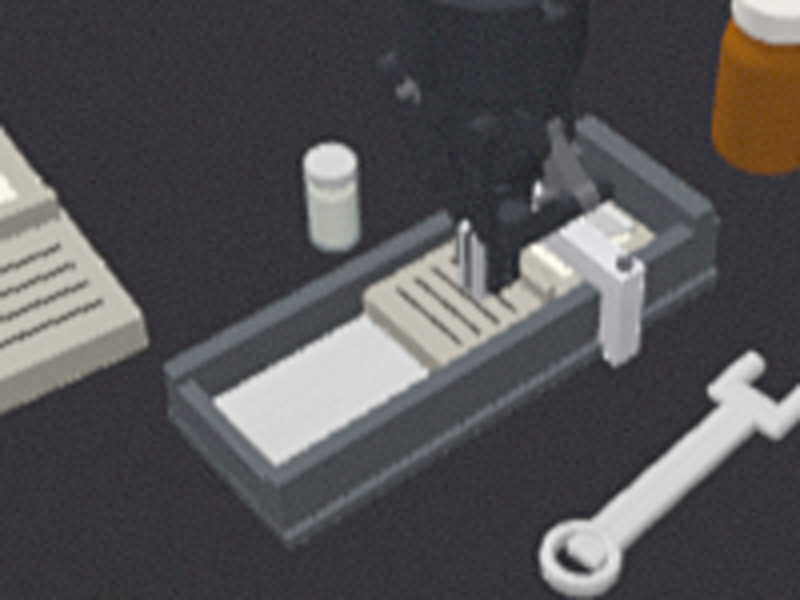

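The fingers slipped about 8 mm along the deck: either the nose is home or it is held by the spring. I check the rear line's position, then push on towards the rib with a force limit.

Run:
```python
from say import *
import cv2,pickle
S=pickle.load(open('cams.pkl','rb'))['scene']
for p,z in [((238.5,243),.04),((224,228),.04),((260.5,212.5),.0305),((275,225.5),.0305),((251.7,213.7),.0305)]: print((inbay(plane(S,p,z))*1e3).round(1))
x=.0165;z=.0293
while x<.026:
    x+=.001; r.servo_line(bay(x,z),max_speed=.02); say('x%.4f'%x)
    if F()[0]<-20: break
a=r.read_camera('scene')['img'][140:290,160:360]
cv2.imwrite('pics/home2.png',cv2.resize(a,None,fx=4,fy=4,interpolation=2)[:,:,::-1])
```

```text
[-90.5 -20.3  40. ]
[-89.6  21.4  40. ]
[-15.5  19.2  30.5]
[-15.8 -20.8  30.5]
[-29.   26.6  30.5]
x0.0175 12.91 [14.4 -1.8 30.6] [-10.7  -0.3  10.3]
x0.0185 13.16 [15.3 -1.8 30.6] [-10.    0.4   9.4]
x0.0195 13.41 [16.3 -1.8 30.6] [-10.3   0.3  10.2]
x0.0205 13.66 [17.3 -1.8 30.6] [-10.    0.4   9. ]
x0.0215 13.91 [18.2 -1.7 30.6] [-10.3  -0.9   9.2]
x0.0225 14.16 [18.3 -1.7 30.6] [-14.   -0.6  10.3]
x0.0235 14.41 [18.3 -1.7 30.6] [-16.4  -1.4  10.1]
x0.0245 14.66 [18.4 -1.7 30.6] [-19.2  -0.5  10.6]
x0.0255 14.91 [18.5 -1.5 30.6] [-22.2   0.7  10.3]
```

View pics/home2.png

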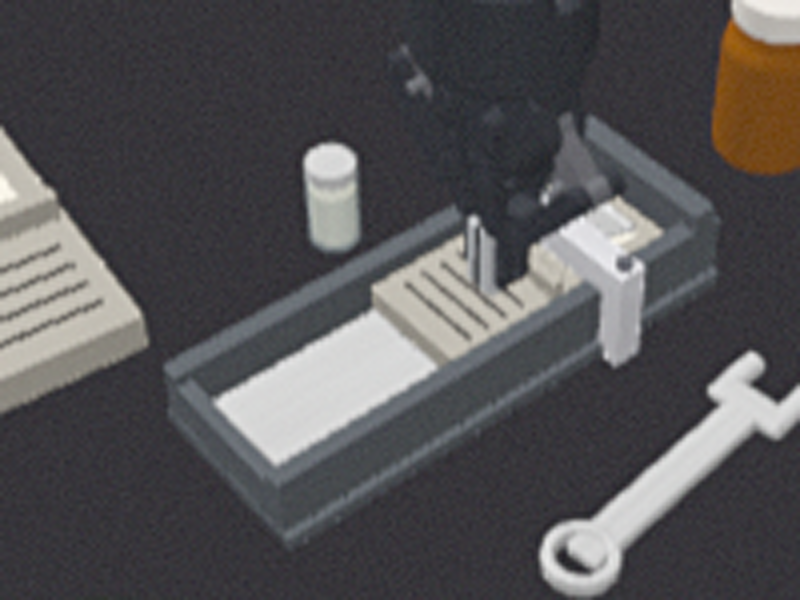

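The force rises to 22 N with no motion at TCP x ≈ 18.3 mm, exactly where the fingers meet the rib with the cassette home. Now I ease off the forward push, lift straight up, and check.

Run:
```python
from say import *
import cv2
r.servo_line(bay(.0205,.0293),max_speed=.03); say('eased')
r.servo_line(bay(.0185,.036),max_speed=.03); say('up1')
r.servo_line(bay(.0175,.045),max_speed=.03); say('up2')
r.servo_line(bay(.0175,.16),max_speed=.12); say('clear')
r.movep(bay(-.25,.22),[np.pi,0,YAW]); say('away')
a=r.read_camera('scene')['img'][140:290,160:360]; b=r.read_camera('top')['img'][205:280,200:360]
im=np.vstack([cv2.resize(a,(500,375),interpolation=2),cv2.resize(b,(480,225),interpolation=2) if 0 else cv2.resize(b,(500,225),interpolation=2)])
cv2.imwrite('pics/final.png',im[:,:,::-1])
```

```text
eased 15.28 [18.3 -1.5 30.5] [-7.2  0.7  9.8]
up1 15.66 [18.3  0.1 35.9] [-1.6  0.1  1.6]
up2 16.11 [17.7  0.  45.1] [ 0.7 -0.1  0.7]
clear 17.22 [ 17.4   0.7 159.2] [-0.8  0.2  0.1]
away 18.28 [-2.489e+02  2.000e-01  2.194e+02] [0.  0.2 0. ]
```

View pics/final.png

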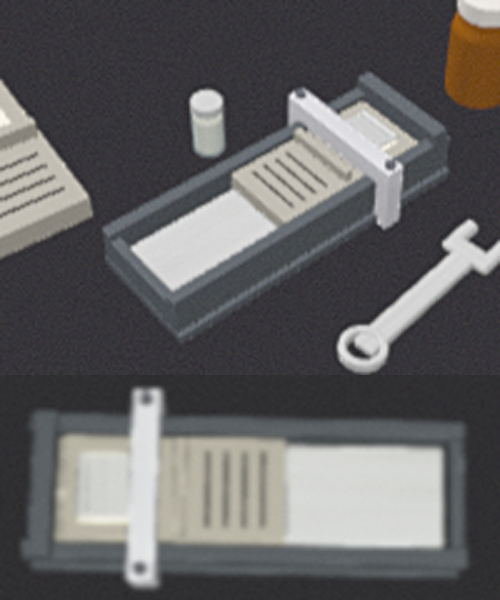

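The final view shows the cassette held under the bar, its nose against the stop (top crop column ≈57). Its rear edge has moved about 77 mm, as predicted, and the bystanders are in place.

```bash
python3 -c "
from bench import r
r.pause(.3); print(r.job_done(), r.read_time())"
```

```text
the job is handed in; nothing more can be done
the job is handed in; nothing more can be done
```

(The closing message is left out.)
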